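# Feed a machined yoke through the flap of a blast cabinet

## Task

With the fingertips, gently push the bare aluminium yoke along the feed tray and on through the weighted flap until it goes over the edge inside and slides down the chute into the blast cabinet, then draw the fingers back out so that the flap swings fully shut behind it. Only push the yoke, do not squeeze, lift or tip it up, and leave everything else on the tray and bench where it is.

Things in the scene. Friction and masses are not known exactly. Their poses are not given: they have to be found in the camera images.
- mouth (a point): Middle of the sill of the feed mouth in the side wall of the blue blast cabinet, in the plane of the closed flap, level with the feed tray's top, 150 mm above the bench. Its x axis points level through the mouth into the cabinet, y left along the sill, z up; the next points are given in these axes. Mouth 180 mm wide (y = -90 to 90), 112 mm high; the outer wall face is at x = 0. The cabinet is fixed.
- tray_end (a point): Middle of the outer end of the flat aluminium feed tray, on its top face: x = -290 mm, z = 0 from the mouth. The tray runs level from here to the mouth, open at this end; cheeks along both sides at y = -134 and +134 mm rise 16 mm above it.
- chute_edge (a point): Middle of the edge where the level landing inside the mouth ends: x = +36 mm, z = 0 from the mouth. Beyond it a slide lined with slippery white plastic (50 degrees, flattening to 25) falls 120 mm to the grate; the yoke slides down by itself once its centre of mass is past this edge. A clear sloping window in the cabinet's top shows the inside.
- flap (a joint): Steel flap in the mouth, 174 x 106 mm, red weight bar along its lower inner edge, hinged along its top 114 mm above the tray, 8 mm outside the wall; lower edge 4 mm above the sill. 0 = shut (upright); grows to 1.45 rad as the lower edge swings into the cabinet. Opens inward only. About 0.16 kg: under 2 N at its lower edge opens it; by its own weight it falls shut in about 1 s.
- yoke: Bare aluminium U-shaped yoke lying flat on the tray, legs towards the flap: 82 mm long (x), 90 wide (y), 28 high, about 0.3 kg. Origin on the underside; x points from bridge to legs. Bridge: x = -40 (flat upright rear face) to -10 mm, full width; legs 16 mm wide, to x = +42. Centre of mass x = -11. Starts 110 to 170 mm outside the flap, up to 30 mm off the middle and 0.3 rad askew.
- plug: Red masking plug, 24 mm in diameter and 22 mm high, standing on the feed tray beside its left cheek; origin at the underside. Leave alone.
- black_yoke: Finished black yoke of the same shape and size as the bare one, lying on the bench; origin at the underside. Leave alone.
- shell: Steel bottom-bracket shell, a tube 44 mm in diameter and 73 mm high standing on the bench; origin at the underside. Leave alone.
- mallet: Hammer with wooden handle lying on the bench, origin at the underside near its middle. Leave alone.
- driver: Screwdriver with orange handle lying on the bench, origin at the underside near its middle. Leave alone.
- tin: Closed blue tin, 86 mm in diameter and 110 mm high, standing on the bench; origin at the underside. Leave alone.
- red_bin: Red open stock bin, 160 x 105 x 75 mm, with steel bushes in it, on the bench; origin at the underside. Leave alone.

How it is judged:
On the way, in this order (a step that is already met when the one before it is completed fails the run):
1. the flap is pushed open while the yoke is still on the level (value of joint flap above 0.25 rad and z of yoke in the frame of mouth above -0.01 m), for 0.1 s.
2. the yoke has gone over the edge, down into the cabinet (z of yoke in the frame of mouth below -0.025 m and x of yoke in the frame of mouth above 0.04 m), for 0.1 s.
At the end, for the whole second after the job is handed in: The yoke lies at rest inside the cabinet, its underside more than 25 mm below the sill (on the slide or the grate), and the flap hangs shut (within 0.05 rad) (all of step 2 and x of yoke in the frame of mouth below 0.35 m and linear speed of yoke below 0.02 m/s and value of joint flap below 0.05 rad); the robot touches nothing.
It fails at once if the yoke is lifted more than 12 mm off the tray (z of yoke in the frame of mouth above 0.012 m).
It fails at once if the fingers squeeze or shove the yoke with more than 15 N (contact force between the fingers and yoke above 15 N).
It fails at once if the yoke is tipped up by more than 0.25 rad outside the cabinet (x of yoke in the frame of mouth below 0 m and angle between yoke's own z axis and vertical above 0.25 rad).
It fails at once if the yoke falls off the tray (x of yoke in the frame of mouth below 0.02 m and z of yoke in the frame of mouth below -0.02 m).
It fails at once if the plug, the black yoke or another bystander is moved more than 20 mm (distance of any of plug, black_yoke, shell, mallet, driver, tin, red_bin from where it was at the start of the episode above 0.02 m).
It also fails if it takes over 45 s, if anything falls off the work surface, if the arm or the gripper's body presses on something with over 40 N, if the wrist force passes 120 N, or if a joint passes its speed limit or range.

## Robot

A 6-joint arm with a two-finger parallel gripper is mounted at the origin on the work surface. World frame = base frame: x ahead of the robot, y to its left, z up, the work surface at z = 0. Lengths are in m, angles in rad, forces in N, time in s.
With the tool pointing down it reaches from about 0.275 to 0.725 m from the base axis. Payload 5.6 kg.
Tool frame: the origin (TCP) lies between the finger pads; the fingertips stand 17 mm ahead of it and the grasp point (between the pads) lies 2 mm behind it; z points along the fingers, y is the line along which they close (so a half turn about z gives the same grasp; the last joint's range is limited). The gripper opens to 85 mm and grips with 20 to 120 N. Pads are 22 mm wide; open, the fingers measure 114 mm over their backs; the gripper's body (76 mm by 85 mm) begins 54 mm behind the grasp point. The pads swing forward as they close: fully open they stand 13 mm farther back than shut.
Start: joints at [1.422, 0.255, 0.108, 0, -1.424, -0.285], TCP at [0.231, 0.499, 0.248] pointing down, gripper open.
Joint ranges: [-2.95, 2.95], [-1.21, 1.97], [-1.09, 1.5], [-2.87, 1.71], [-2.94, -0.07], [-3.05, 3.05]. Speed limits (rad/s): [2.57, 2.57, 3.14, 3.14, 3.14, 3.14].

## Interface

Orientations are given as a rotation vector (axis times angle).
In Python, from cell import arm, cams gives the robot as it stands. Calls block until the motion is done:
- arm.movep(position, orientation): joint-space move of the TCP to a pose.
- arm.move_linear(position, rate=0.15, ori=None, f_stop=None): straight line of the TCP; ori=None keeps the orientation; rate is the mean speed in m/s. With f_stop (N) it stops when the force on the tool has changed by that much, and returns True; else False.
- arm.move_j(angles): joint-space move.
- arm.gripper_to(opening, effort=None): finger opening in m; effort is the grip in N (None keeps the last); returns when the fingers have stopped.
- arm.pause(seconds).
- arm.solve_ik(position, orientation): joint angles nearest the present ones, or None.
- cams.camera(name): name is "side" or "top"; returns the picture (384x512x3 uint8, red, green, blue); there is no depth.
- cams.get_calibration(name): a dict with "mtx" (3x3 intrinsics, pixels), "R" (3x3) and "t" (3): a world point X has camera coordinates R X + t. Camera axes: x right, y down, z forward; pixel columns grow to the right and rows downward; lengths in m; the calibration is good to about 2 mm. A picture is of the moment at which its call begins. get_calibration takes no time and is no camera call.
A pose or a line that the arm cannot do raises arm.IKError and nothing moves.
- arm.close_job(): hands the job in; it is judged then, once.
Trained networks look in the newest picture that a camera, given by its name, has taken for a name from the list of things; names that differ only in an ending like _2 or _b are one class to them, and where a whole thing is asked for, a point or a joint stands for the part that bears it (a point fixed in the world has none). Each returns a list of dicts, best first, with "score" (0 to 1); they miss things now and then, are a little off and sometimes report something else, mostly with a low value. They report only what shows in the picture. A call takes as long as a camera call.
- cams.silhouettes(camera, query): "region" (384x512 bool, what is visible of it) and "extent" ([left, top, width, height] in pixels, round what is visible of it).
- cams.mark_of(camera, query): "location" ([column, row] in pixels: a listed point, or the origin of a listed thing).
Readings, each from a call of its own:
- arm.get_time_s(): time.
- arm.get_q(): joint angles.
- arm.get_qd(): joint speeds.
- arm.get_joint_torque(): joint torques, N m.
- arm.get_ee_pos(): TCP position.
- arm.get_orientation(): TCP orientation.
- arm.get_contact_force(): force on the tool from outside, world axes, zero at the start.
- arm.get_torque(): the same for the moment, N m.
- arm.get_grip_width(): finger opening in m.
- arm.get_gripper_force(): force on a finger pad.
Only numpy, scipy, OpenCV 4.12 (cv2) and the standard library are available. Lean on these libraries where they do the work, as an engineer would, in place of code of your own. Each camera call takes 0.05 s, during which the arm holds its last target. There are 200 camera calls.

## Working session

There is one attempt and no reset: what is moved stays moved. The work goes in short steps, each a Python script; the robot and the scene stay as the last script left them, time stands still between calls to the robot, and variables do not carry over. Pictures are saved under pics/ and viewed, at most 10 in all, crops included, and the job is handed in when it is done.

```bash
mkdir -p pics; ls
cat > h.py <<'E'
import numpy as np, cv2
from cell import arm, cams
def snap(n,f):
    im=cams.camera(n); cv2.imwrite('pics/'+f,cv2.cvtColor(im,cv2.COLOR_RGB2BGR)); return im
def ray(n,px,z):
    c=cams.get_calibration(n); K,R,t=[np.array(c[k],float) for k in('mtx','R','t')]
    d=R.T@np.linalg.solve(K,[px[0],px[1],1.]); o=-R.T@t
    return o+d*(z-o[2])/d[2]
def proj(n,X):
    c=cams.get_calibration(n); p=np.array(c['mtx'])@(np.array(c['R'])@np.array(X,float)+np.array(c['t'])); return p[:2]/p[2]
E
python3 - <<'E'
from h import *
for n in('top','side'):
    snap(n,n+'0.png')
    c=cams.get_calibration(n); print(n,(-np.array(c['R']).T@c['t']).round(3))
    for q,z in(('mouth',.15),('tray_end',.15),('chute_edge',.15),('yoke',.15),('plug',.15),('tin',0),('shell',0),('mallet',0),('red_bin',0),('driver',0),('black_yoke',0)):
        for r in cams.mark_of(n,q)[:2]: print(q,round(r['score'],2),np.round(r['location']),ray(n,r['location'],z).round(3))
print(arm.get_orientation(),arm.get_time_s())
E
```

```text
pics
top [ 0.345 -0.124  1.502]
mouth 0.78 [157. 199.] [0.509 0.159 0.15 ]
tray_end 0.9 [243. 165.] [ 0.618 -0.098  0.15 ]
chute_edge 0.95 [144. 206.] [0.486 0.197 0.15 ]
yoke 0.68 [196. 178.] [0.574 0.043 0.15 ]
plug 0.45 [202. 220.] [0.445 0.021 0.15 ]
plug 0.23 [157. 201.] [0.501 0.159 0.15 ]
tin 0.72 [330. 154.] [ 0.693 -0.393  0.   ]
tin 0.72 [292. 255.] [ 0.348 -0.266  0.   ]
mallet 0.95 [340. 240.] [ 0.4   -0.425  0.   ]
red_bin 0.68 [378. 195.] [ 0.552 -0.554  0.   ]
driver 0.87 [294. 254.] [ 0.35  -0.272  0.   ]
black_yoke 0.84 [272. 155.] [ 0.686 -0.195  0.   ]
side [0.755 0.427 1.002]
mouth 0.58 [311. 274.] [0.503 0.155 0.15 ]
tray_end 0.69 [225. 207.] [ 0.624 -0.105  0.15 ]
yoke 0.82 [264. 244.] [0.573 0.039 0.15 ]
plug 0.55 [309. 221.] [0.438 0.024 0.15 ]
tin 0.68 [184. 175.] [ 0.683 -0.374  0.   ]
shell 0.87 [234. 184.] [ 0.542 -0.272  0.   ]
mallet 0.74 [258. 139.] [ 0.392 -0.422  0.   ]
red_bin 0.75 [206. 128.] [ 0.543 -0.55   0.   ]
red_bin 0.55 [234. 186.] [ 0.544 -0.263  0.   ]
driver 0.58 [284. 162.] [ 0.351 -0.287  0.   ]
black_yoke 0.79 [201. 215.] [ 0.681 -0.201  0.   ]
[-3.06798037e+00  6.76042212e-01 -1.99738442e-07] 1.2
```

View pics/top0.png

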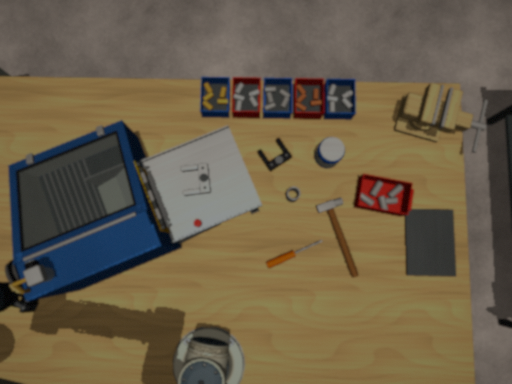

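View pics/side0.png

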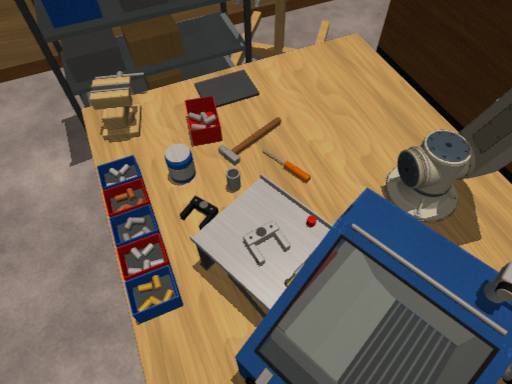

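Run:
```python
from h import *
for n in('top','side'):
    s=cams.silhouettes(n,'yoke')
    for r in s[:2]:
        print(n,round(r['score'],2),r['extent'])
        m=r['region'].astype(np.uint8)
        cs,_=cv2.findContours(m,0,1); c=max(cs,key=cv2.contourArea)
        a=cv2.approxPolyDP(c,2.5,True)[:,0]
        print([ (tuple(p),ray(n,p,.178)[:2].round(3).tolist()) for p in a.tolist()])
```

```text
top 0.72 [182.5, 161.8, 27.7, 35.6]
[((206, 163), [0.616, 0.011]), ((181, 167), [0.603, 0.086]), ((182, 170), [0.594, 0.083]), ((196, 170), [0.594, 0.041]), ((199, 177), [0.573, 0.031]), ((199, 188), [0.54, 0.03]), ((185, 190), [0.533, 0.071]), ((184, 194), [0.521, 0.074]), ((209, 191), [0.531, -0.0])]
top 0.36 [4.1, 119.1, 258.3, 182.0]
[((228, 126), [0.732, -0.052]), ((146, 157), [0.632, 0.193]), ((138, 138), [0.69, 0.22]), ((119, 120), [0.745, 0.281]), ((99, 125), [0.729, 0.341]), ((92, 132), [0.706, 0.361]), ((50, 149), [0.651, 0.485]), ((29, 153), [0.638, 0.548]), ((9, 165), [0.6, 0.605]), ((12, 259), [0.32, 0.57]), ((4, 270), [0.288, 0.591]), ((10, 284), [0.248, 0.57]), ((26, 301), [0.201, 0.519]), ((81, 290), [0.235, 0.362]), ((180, 248), [0.361, 0.079]), ((181, 242), [0.379, 0.077]), ((222, 221), [0.443, -0.041]), ((246, 212), [0.471, -0.112]), ((256, 212), [0.471, -0.141]), ((261, 204), [0.495, -0.156])]
side 0.78 [243.6, 223.6, 47.6, 38.6]
[((273, 222), [0.533, 0.004]), ((244, 236), [0.616, 0.011]), ((245, 243), [0.621, 0.03]), ((260, 263), [0.608, 0.092]), ((264, 259), [0.595, 0.087]), ((257, 245), [0.596, 0.047]), ((274, 236), [0.548, 0.041]), ((286, 250), [0.537, 0.087]), ((290, 246), [0.524, 0.081])]
```

Both pictures show the tray running from its outer end (top view, about 243,165) to the flap (about 157,199). The bare yoke is at about (196,178), legs towards the flap and roughly 18° askew, with the plug at (198,222) near the left cheek. The fitted geometry agrees with the given sizes. My plan is to tilt the tool 45°, spread the fingers inside the yoke's width, and push along the mouth axis.

```bash
cat >> h.py <<'E'
from scipy.spatial.transform import Rotation as Ro
A=np.radians(114.); U=np.array([np.cos(A),np.sin(A),0]); V=np.array([-U[1],U[0],0]); Z=np.array([0,0,1.]); M=np.array([.504,.160,.15])
P=np.radians(45)
def ori(s=1,p=P):
    z=np.cos(p)*U-np.sin(p)*Z; y=s*V; return Ro.from_matrix(np.c_[np.cross(y,z),y,z]).as_rotvec()
def tcp(x,y,h,p=P):  # TCP for tip centre at mouth coords
    return M+x*U+y*V+h*Z-.017*(np.cos(p)*U-np.sin(p)*Z)
def m(X): d=np.array(X)-M; return np.array([d@U,d@V,d[2]])
E
python3 - <<'E'
from h import *
for s in(1,-1):
  for pd in(45,55):
    p=np.radians(pd)
    for x,h in((-.25,.12),(-.25,.015),(-.1,.012),(.03,.012)):
        q=arm.solve_ik(tcp(x,-.008,h,p),ori(s,p)); print(s,pd,x,h,None if q is None else np.round(q,2))
print(m([.616,.011,.15]),m([.532,.001,.15]),m([.574,.041,.15]),m([.6,.085,.15]),m([.53,.076,.15]))
E
```

```text
1 45 -0.25 0.12 [-0.25  0.75  1.   -0.77 -2.22  0.32]
1 45 -0.25 0.015 [-0.24  0.78  0.78 -0.67 -2.02  0.5 ]
1 45 -0.1 0.012 [-0.07  0.58  0.41 -0.69 -1.78  0.47]
1 45 0.03 0.012 [ 0.12  0.46  0.22 -0.74 -1.6   0.38]
1 55 -0.25 0.12 [-0.18  0.67  0.9  -0.58 -2.09  0.37]
1 55 -0.25 0.015 [-0.17  0.69  0.66 -0.52 -1.87  0.51]
1 55 -0.1 0.012 [ 0.02  0.5   0.34 -0.56 -1.66  0.42]
1 55 0.03 0.012 [ 0.22  0.39  0.17 -0.6  -1.5   0.28]
-1 45 -0.25 0.12 [-0.25  0.75  1.   -0.77 -2.22 -2.82]
-1 45 -0.25 0.015 [-0.24  0.78  0.78 -0.67 -2.02 -2.64]
-1 45 -0.1 0.012 [-0.07  0.58  0.41 -0.69 -1.78 -2.67]
-1 45 0.03 0.012 [ 0.12  0.46  0.22 -0.74 -1.6  -2.76]
-1 55 -0.25 0.12 [-0.18  0.67  0.9  -0.58 -2.09 -2.77]
-1 55 -0.25 0.015 [-0.17  0.69  0.66 -0.52 -1.87 -2.63]
-1 55 -0.1 0.012 [ 0.02  0.5   0.34 -0.56 -1.66 -2.72]
-1 55 0.03 0.012 [ 0.22  0.39  0.17 -0.6  -1.5  -2.86]
[-0.18167278 -0.04171333  0.        ] [-0.15664235  0.03909185  0.        ] [-0.13718347 -0.01554652  0.        ] [-0.10756263 -0.05719512  0.        ] [-0.08731297  0.0104137   0.        ]
```

Run:
```python
from h import *
arm.gripper_to(.045)
arm.move_linear([.231,.499,.46],rate=.2)
for h in(.30,.25,.2):
    q=arm.solve_ik(tcp(-.25,-.008,h),ori())
    if q is not None: break
print(h,np.round(q,2))
arm.movep(tcp(-.25,-.008,h),ori())
arm.move_linear(tcp(-.25,-.008,.05),rate=.15)
print(arm.get_time_s(),arm.get_contact_force(),m(arm.get_ee_pos()))
hit=arm.move_linear(tcp(-.25,-.008,-.004),rate=.02,f_stop=3)
e=np.array(arm.get_ee_pos()); print('hit',hit,m(e),'nominal tip h',m(e)[2]-.017*np.sin(P),arm.get_contact_force())
arm.move_linear(e+[0,0,.004],rate=.03)
snap('side','side1.png'); print(arm.get_time_s())
```

```text
0.25 [ 2.66 -1.17  0.83  1.13 -2.63 -1.01]Traceback (most recent call last):
  File "<stdin>", line 9, in <module>
cell.IKError: the arm cannot follow that straight line within its joint ranges
```

Run:
```python
from h import *
print(arm.get_time_s(),m(arm.get_ee_pos()),np.round(arm.get_q(),2),arm.get_contact_force())
snap('side','side1.png')
```

```text
5.45 [-0.26201905 -0.00698024  0.26399886] [ 2.66 -1.17  0.83  1.13 -2.63 -1.01] [-0.58573759 -0.71601488  0.3845771 ]
```

View pics/side1.png

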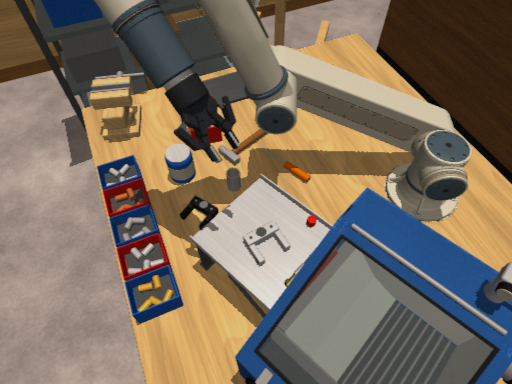

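The arm took the over-the-shoulder branch. It's clear of everything, with the tool above the tray end and nothing moved. I'll bring it back through an upright posture to the forward branch.

Run:
```python
from h import *
arm.move_j([2.66,-.3,.3,.3,-1.5,-.5])
arm.move_j([-.25,-.3,.5,-.5,-1.7,.3])
print(arm.get_time_s(),m(arm.get_ee_pos()))
q=arm.solve_ik(tcp(-.25,-.008,.12),ori()); print(np.round(q,2))
if abs(q[0]+.25)<.1:
    arm.move_j(q)
    print(arm.get_time_s(),m(arm.get_ee_pos()),np.round(arm.get_contact_force(),2))
    hit=arm.move_linear(tcp(-.25,-.008,.03),rate=.1)
    f0=arm.get_contact_force()
    hit=arm.move_linear(tcp(-.25,-.008,-.006),rate=.015,f_stop=3)
    e=np.array(arm.get_ee_pos()); print('hit',hit,m(e),'nominal tip h',m(e)[2]-.017*np.sin(P),np.array(arm.get_contact_force())-f0)
    arm.move_linear(e+[0,0,.005],rate=.03)
snap('side','side2.png'); print(arm.get_time_s())
```

```text
11.8667 [-0.14354316  0.22281502  0.49036201]
[-0.25  0.75  1.   -0.77 -2.22  0.32]
13.4917 [-0.26217779 -0.0079581   0.13423262] [-0.33 -0.08  0.9 ]
hit True [-0.26197591 -0.00798355  0.01621427] nominal tip h 0.004193454281499601 [-0.41400123 -1.66441032  5.05486351]
16.5333
```

View pics/side2.png

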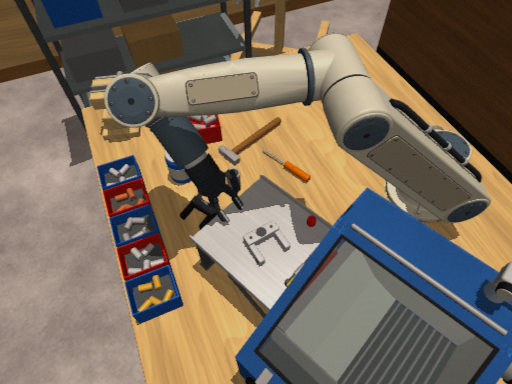

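Fingertips rest 5 mm above the tray, at its outer end behind the yoke (about 225,215 in the side view). Now the first part of the push.

Run:
```python
from h import *
e=np.array(arm.get_ee_pos()); x=m(e)[0]
print(arm.move_linear(e+(-.142-x)*U,rate=.05,f_stop=7),m(arm.get_ee_pos()),np.round(arm.get_contact_force(),2))
snap('side','s3.png'); r=cams.mark_of('side','yoke'); print([(i['score'],m(ray('side',i['location'],.15))) for i in r[:2]])
t=cams.camera('top'); im=cv2.imread('pics/s3.png')[170:330,180:380]
o=cv2.cvtColor(t[130:260,110:280],cv2.COLOR_RGB2BGR)
a=cv2.resize(im,(400,320)); b=cv2.resize(o,(392,320),interpolation=cv2.INTER_CUBIC); cv2.imwrite('pics/c3.png',np.hstack([a,b]))
print(arm.get_time_s())
```

```text
False [-0.14210912 -0.00796205  0.02091278] [ 0.36 -2.21  1.55]
[(0.82, array([-8.35826328e-02, -1.15608762e-02,  2.77555756e-17])), (0.23, array([-1.01138466e-01,  1.17437853e-01,  1.38777878e-16]))]
19.2333
```

View pics/c3.png

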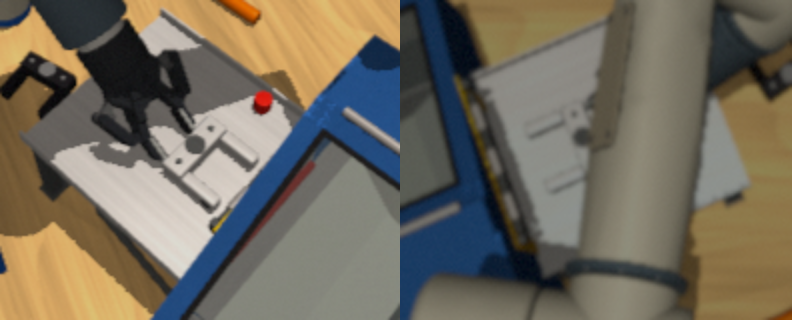

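The yoke is square to the fingers (crop about 200,165), legs about 40 mm from the flap and 11 mm off the middle, with the plug untouched. Continuing through the flap.

Run:
```python
from h import *
e=np.array(arm.get_ee_pos())
for X in(-.06,-.03,-.012,-.004):
    s=arm.move_linear(e+(X-m(e)[0])*U,rate=.04,f_stop=9)
    print(X,s,m(arm.get_ee_pos()),np.round(arm.get_contact_force(),2),arm.get_time_s())
    if s: break
snap('side','s4.png'); r=cams.mark_of('side','yoke'); print([(i['score'],i['location'],m(ray('side',i['location'],.15))) for i in r[:2]])
```

```text
-0.06 False [-0.06004745 -0.00794502  0.02089826] [ 0.14 -1.61  0.54] 21.4333
-0.03 False [-0.02957795 -0.00789569  0.02090601] [-1.03  0.33 -0.3 ] 22.3333
-0.012 False [-0.01136155 -0.00782322  0.02087981] [-0.82 -0.47  0.08] 22.9333
-0.004 False [-0.00358391 -0.0078574   0.02089342] [0.57 1.09 0.21] 23.2833
[]
```

View pics/s4.png

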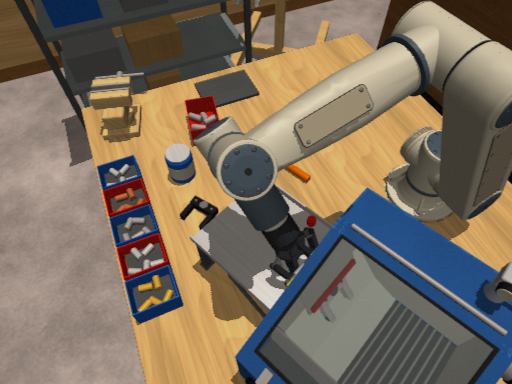

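The flap's red bar is up at about (333,285), and the yoke's legs show past it at about (340,300). It isn't clearly over the edge yet, so I'll push a little farther and look again.

Run:
```python
from h import *
e=np.array(arm.get_ee_pos())
for X in(.004,.012):
    s=arm.move_linear(e+(X-m(e)[0])*U,rate=.03,f_stop=8)
    print(X,s,m(arm.get_ee_pos()),np.round(arm.get_contact_force(),2),arm.get_time_s())
    if s: break
arm.pause(.3)
im=snap('side','s5.png'); cv2.imwrite('pics/c5.png',cv2.resize(cv2.imread('pics/s5.png')[190:384,230:490],(780,582)))
r=cams.mark_of('side','yoke'); print([(i['score'],i['location'],m(ray('side',i['location'],.15))) for i in r[:2]])
```

```text
0.004 False [ 0.0041122  -0.0079537   0.02091019] [ 0.99 -0.41 -0.  ] 23.8
0.012 False [ 0.01220227 -0.00790468  0.02088386] [ 0.22 -0.5  -0.66] 24.2167
[]
```

View pics/c5.png

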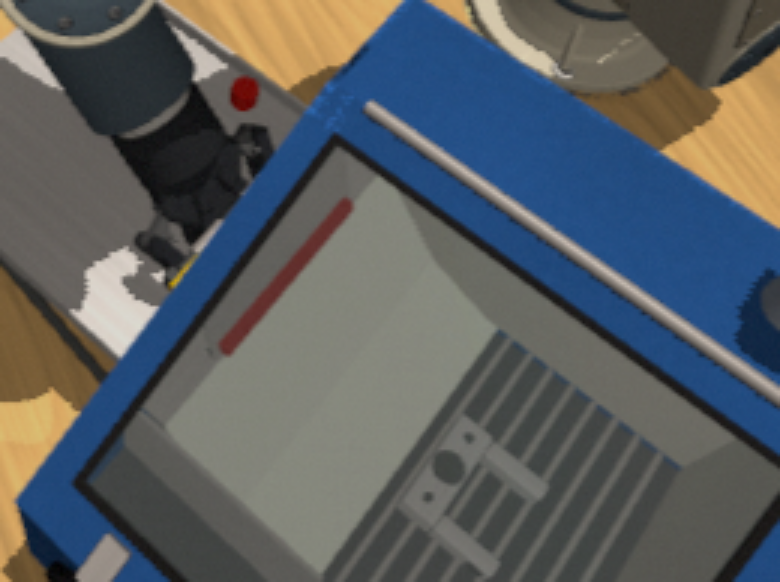

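The yoke has slid down and lies on the grate (crop about 460,490), and the flap rests on the fingers. Now I'll draw back.

Run:
```python
from h import *
e=np.array(arm.get_ee_pos())
print(arm.move_linear(e+(-.14-m(e)[0])*U,rate=.08,f_stop=15),m(arm.get_ee_pos()))
e=np.array(arm.get_ee_pos()); arm.move_linear(e-.06*U+.06*Z,rate=.12)
arm.pause(2)
snap('side','s6.png'); cv2.imwrite('pics/c6.png',cv2.resize(cv2.imread('pics/s6.png')[170:384,200:490],(780,576)))
print(arm.get_time_s(),np.round(arm.get_contact_force(),2))
```

```text
False [-0.13968904 -0.00794867  0.02095164]
29.575 [0.14 0.87 0.05]
```

View pics/c6.png

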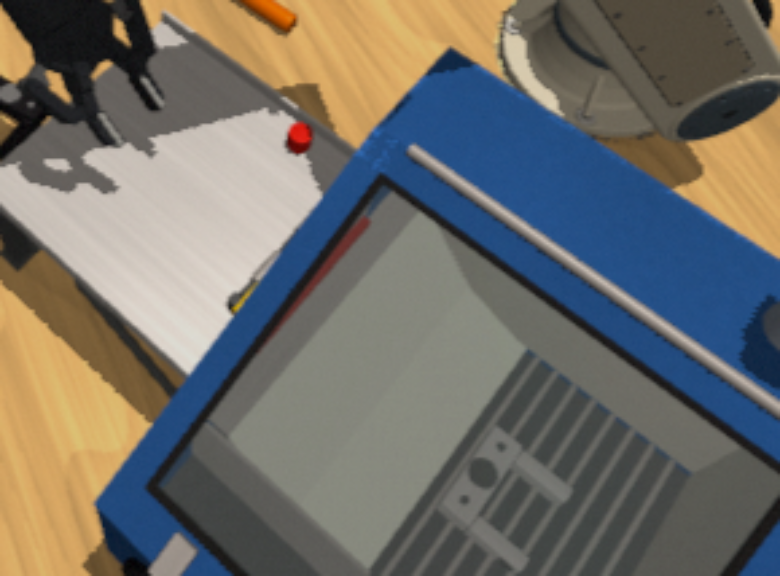

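The flap hangs shut with its red bar back at the wall (crop about 320,280), the yoke is at rest on the grate (about 490,490), and the fingers are clear. I'm handing in.

```bash
python3 -c "
from cell import arm
print(arm.close_job())"
```

```text
the job is handed in; nothing more can be done
None
```

The job is handed in, result not reported back: in the last picture the yoke lies on the grate inside the cabinet, the flap hangs shut, the fingers are clear and the plug is in place.

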